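Seat the turquoise wire-forming template on its jig pin

ROBOT

A 6-joint arm with a two-finger parallel gripper is mounted at the origin on the work surface. World frame = base frame: x ahead of the robot, y to its left, z up, the work surface at z = 0. Lengths are in mm, angles in rad, forces in N, time in s.
With the tool pointing down it reaches from about 350 to 975 mm from the base axis. Payload 7.1 kg.
Tool frame: the origin (TCP) lies on the centre line of the jaws, within the pads' length; the fingertips stand 8 mm ahead of it and the grasp point (between the pads) lies 11 mm behind it; z points along the fingers, x is the direction in which the jaws open and shut, and the axes are right-handed (so a half turn about z gives the same grasp; the last joint's range is limited). The gripper opens to 88 mm and grips with 3 to 60 N. Pads are 20 mm wide; open, the fingers measure 115 mm over their backs; the gripper's body (75 mm by 178 mm) begins 61 mm behind the grasp point.
Start: joints at [1.285, 0.423, 1.63, -0, 1.089, -0.019], TCP at [164.747, 602.879, 230.675] pointing down, gripper open.
Joint ranges: [-3, 3], [-0.9, 2.11], [0.09, 2.58], [-1.31, 4.45], [0.11, 2.69], [-2.54, 2.54]. Speed limits (rad/s): [2.39, 2.39, 3.01, 3.14, 3.14, 3.14].

INTERFACE

Orientations are given as a rotation vector (axis times angle).
In Python, from workcell import ctrl gives the robot as it stands.
- The arm moves only by the shell command python3 -m handwheel 'ROWS'. ROWS is JSON, a list of rows, each a list of 3 entries, a list of its own where there are three numbers: the turn, a rotation vector about the tool's x, y, z in rad, then the shift along the tool's x, y, z in mm, then the opening, from 0 (shut) to 1 (fully open). In form: [[[ax, ay, az], [tx, ty, tz], jaw], ...]. A call has exactly 10 rows; each row shifts and turns the pose as measured when the row begins, along the tool's axes as they then stand; what a row does not reach is not made up. A row lasts 1/12 s, in which the tool goes at most 41.7 mm and 7.16 degrees, less where a joint would pass 70% of its speed; a pose out of reach is approached as far as the arm can. A call with a gripper value outside its range is refused whole. The fingers move at their own pace and stop on an object; the grip force is fixed at half the most. Time passes only in rows, so rows that do not move let the fingers close, or fill a call up. It gives the time, the measured TCP pose, the force and the opening at its end, in the units of the state.
- ctrl.get_obs(): the state, without advancing time (a new reading comes with each control period).
- ctrl.get_image(name): name is "scene" or "top"; returns a dict with "pixels" (480x640x3 uint8, red, green, blue), "camera_matrix" (3x3 intrinsics, pixels), "rvec" (rotation vector, rad) and "tvec" (3), from world to camera coordinates, as OpenCV has them. Camera axes: x right, y down, z forward; pixel columns grow to the right and rows downward; lengths in mm; the calibration is good to about 2 mm. A picture is of the moment at which its call begins. There is no depth.
- ctrl.close_job(): hands the job in, once; it reports no verdict.
Trained networks look in a picture, given as the dict that the camera call returned (one of the last four; its "shot" number tells which), for a name from the list of things; names that differ only in an ending like _2 or _b are one class to them, and where a whole thing is asked for, a point or a joint stands for the part that bears it (a point fixed in the world has none). Each returns a list of dicts, best first, with "score" (0 to 1); they miss things now and then, are a little off and sometimes report something else, mostly with a low value. They report only what shows in the picture. A call takes as long as a camera call. They do not tell look-alikes from the thing itself.
- ctrl.look_for(picture, query): "position" ([x, y, z] in mm, in the coordinates of the camera as it stood for that picture, good to about 4 mm: the middle of the surface that is visible of it).
- ctrl.spot_point(picture, query): "position" ([x, y, z] in mm, in the coordinates of the camera as it stood for that picture, good to about 4 mm: a listed point, or the origin of a listed thing).
The state is a dict: "t": time; "qpos": joint angles; "qvel": joint speeds; "joint_torque": joint torques, N m; "ee_pos": TCP position; "orientation": TCP orientation; "ft_force": force on the tool from outside, world axes, zero at the start; "moment": the same for the moment, N m; "width": finger opening in mm.
Only numpy, scipy, OpenCV 4.12 (cv2) and the standard library are available. Lean on these libraries where they do the work, as an engineer would, in place of code of your own. Each camera call takes 0.05 s, during which the arm holds its last target.

TASK

On the jeweller's wire-forming jig, take the turquoise template by its wooden grip and slide it along the deck, not picking it up, until its big hole is over the brass pin in the channel; then let go so that it drops down around the pin and lies flat on the channel floor. Leave the coral template where it is.

Things in the scene. Friction and masses are not known exactly. Their poses are not given: they have to be found in the camera images.
- turquoise_handle (a point): Centre, half-way up, of the wooden grip of the turquoise template (loose flat plate 110 x 80 x 6 mm, long along its x, 160 g). The upright grip block is 40 mm along x, 14 mm wide along y (pinch across this), 48 mm high; this point is 24 mm above the plate's upper face, 30 mm above its underside, 25 mm to -x of the plate's middle. Axes: the plate's, z up.
- turquoise_hole (a point): Centre of the template's only hole, 38 mm in diameter, right through, at the level of the plate's underside; 53 mm from the grip along the plate's +x. Thin steel pegs 8 mm high stand round it. The template starts flat on one of the jig's two decks, left or right, up to 15 degrees out of square. Axes: the plate's, z up.
- pin (a point): Top of the fixed 16 mm brass pin, in a fixed metal jig 140 (x) x 362 mm (y): 30 mm high decks, 125 mm wide, at its +y and -y ends, between them an open channel 112 mm wide, floor 12 mm below the decks. Pin: mid-channel, 28 mm to +x of the jig's middle, top 1 mm below the decks. Axes: the jig's, z up. With its x along the jig's within 10 degrees the template fits.
- coral_handle (a point): Centre of the wooden grip of the coral (orange-red) template, a plate of the same size, hole and grip, lying on the jig's other deck. To be left where it is. Axes: its plate's, z up.
Things that resemble listed ones, but are neither listed nor needed, are in the scene too. There is more than one size of the part that bears turquoise_handle; the job needs the largest.

How it is judged (in metres and radians):
At the end, for the whole second after the job is handed in: The turquoise template lies flat (within 4 degrees) on the channel floor (its underside at least 7.5 mm below the pin's top, 11 mm when fully down), the pin standing inside its hole (centres within 14 mm), and the coral template is within 20 mm of where it started (z of turquoise_hole in the frame of pin below -0.0075 m and horizontal distance between turquoise_hole and pin below 0.014 m and angle between turquoise_handle's own z axis and vertical below 0.07 rad and distance of coral_handle from where it was at the start of the episode below 0.02 m); the robot touches nothing.
It fails at once if the turquoise template is picked up: its hole's underside rises more than 15 mm above the deck (z of turquoise_hole in the frame of pin above 0.016 m).
It fails at once if the coral template is moved more than 20 mm (distance of coral_handle from where it was at the start of the episode above 0.02 m).
It also fails if it takes over 29 s, if anything falls off the work surface, if the arm or the gripper's body presses on something with over 40 N, if the wrist force passes 120 N, or if a joint passes its speed limit or range.

## Working session

There is one attempt and no reset: what is moved stays moved. The work goes in short steps, Python scripts to look and compute and a shell command to move; the robot and the scene stay as the last step left them, time stands still between calls to the robot, and variables do not carry over. Pictures are saved under pics/ and viewed, and the job is handed in when it is done.

```bash
mkdir -p pics; ls
python3 - <<'E'
from workcell import ctrl
import cv2,pickle
o=ctrl.get_obs();print(o)
for n in("scene","top"):
    p=ctrl.get_image(n);pickle.dump(p,open(f"{n}0.pkl","wb"))
    cv2.imwrite(f"pics/{n}0.png",p["pixels"][:,:,::-1])
    R=cv2.Rodrigues(p["rvec"])[0]
    import numpy as np
    for q in("turquoise_handle","turquoise_hole","pin","coral_handle"):
        for d in ctrl.spot_point(p,q)[:4]:
            w=R.T@(np.array(d["position"])-np.array(p["tvec"]).ravel());print(n,q,round(d["score"],2),w.round(1))
E
```

```text
pics
{'t': 0.0, 'qpos': array([ 1.28501448e+00,  4.23843235e-01,  1.63068422e+00, -3.07457127e-06,
        1.08856155e+00, -1.90043283e-02]), 'qvel': array([ 1.51293806e-03, -9.39855728e-04, -3.44464407e-04,  7.82526641e-05,
       -2.11060060e-03,  1.35199994e-03]), 'joint_torque': array([-3.31915480e-04, -5.44635773e+01, -2.73663729e+01,  6.43527391e-02,
        2.28189176e-02, -1.36127878e-04]), 'ee_pos': array([164.59365682, 602.38577007, 229.9024477 ]), 'orientation': array([ 2.49643841e+00,  1.90573377e+00, -1.89201081e-03]), 'ft_force': array([-0.00217925,  0.07744785,  0.11575162]), 'moment': array([ 0.01811846,  0.03984007, -0.03353819]), 'width': 87.83036797921758}
scene turquoise_handle 0.9 [ 422.4 -149.4   22.7]
scene turquoise_handle 0.86 [ 552.3 -137.2   63.2]
scene turquoise_handle 0.6 [ 488.2 -282.4   25.9]
scene turquoise_hole 0.74 [ 397.9 -119.1   -0.9]
scene turquoise_hole 0.68 [ 602.4 -138.3   31.9]
scene pin 0.66 [609.5 -23.3  28.1]
scene coral_handle 0.84 [544.5 104.5  60.6]
top turquoise_handle 0.89 [ 429.8 -148.2   26.6]
top turquoise_handle 0.7 [ 553.5 -138.5   60.6]
top turquoise_handle 0.68 [ 484.8 -277.1   19.9]
top turquoise_hole 0.87 [ 392.8 -122.1    0.6]
top turquoise_hole 0.8 [ 604.5 -136.9   29.1]
top turquoise_hole 0.58 [ 508.8 -311.     1.1]
top turquoise_hole 0.29 [611.8 -23.1  30.5]
top coral_handle 0.74 [550.4 105.2  60.9]
```

View pics/scene0.png

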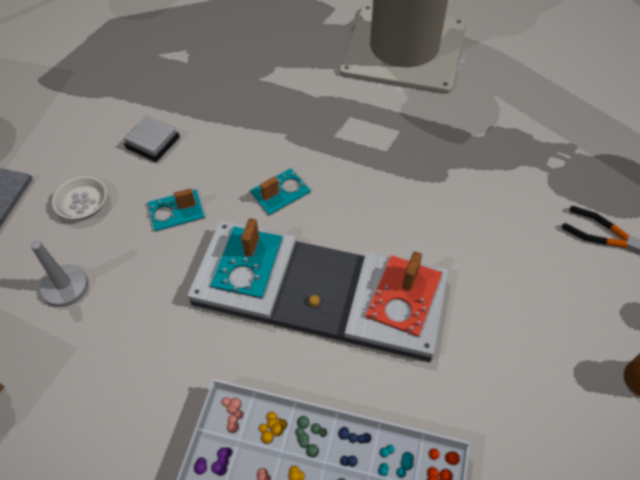

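View pics/top0.png

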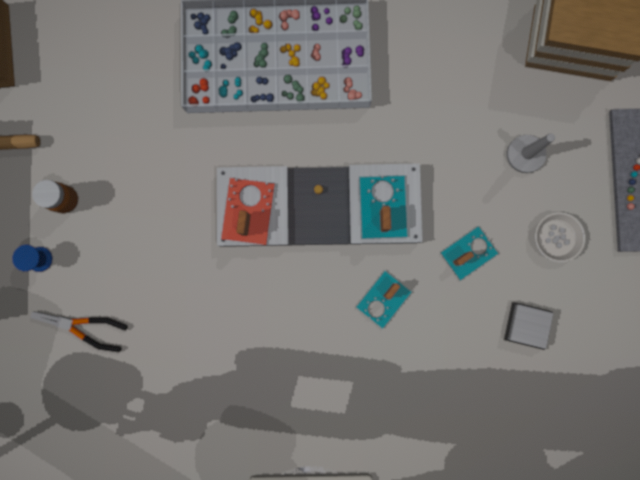

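In the scene view, the three turquoise templates are at (245,260) on the deck, (280,190) and (175,208). In the top view they are at (384,207), (384,300) and (470,253). The deck one is the largest and the only one on the jig, so it fits the description. I'll confirm it in a crop and measure.

```bash
cat > h.py <<'E'
import numpy as np,cv2,pickle
def ray(p,uv,z):
    R=cv2.Rodrigues(p["rvec"])[0];t=np.array(p["tvec"]).ravel()
    uv=np.atleast_2d(np.array(uv,float))
    d=np.c_[uv,np.ones(len(uv))]@np.linalg.inv(p["camera_matrix"]).T@R
    c=-R.T@t
    return (c+d*((z-c[2])/d[:,2])[:,None])[:,:2]
def rect(m,z,p,name):
    n,l,s,c=cv2.connectedComponentsWithStats(m.astype(np.uint8))
    for i in range(1,n):
        if s[i,4]<250: continue
        cs,_=cv2.findContours((l==i).astype(np.uint8),cv2.RETR_EXTERNAL,cv2.CHAIN_APPROX_NONE)
        w=ray(p,max(cs,key=len)[:,0,:],z).astype(np.float32)
        (cx,cy),(a,b),an=cv2.minAreaRect(w)
        print(name,"px",c[i].round(),"centre",round(cx,1),round(cy,1),"size",round(a,1),round(b,1),"ang",round(an,1))
def meas(p,name,zp=36):
    hsv=cv2.cvtColor(p["pixels"],cv2.COLOR_RGB2HSV);h,s,v=cv2.split(hsv)
    rect(cv2.morphologyEx(((h>80)&(h<98)&(s>120)).astype(np.uint8),cv2.MORPH_CLOSE,np.ones((5,5))),zp,p,name+" turq")
    rect(((h<6)|(h>175))&(s>150)&(v>120),36,p,name+" coral")
E
python3 - <<'E'
from h import *
for n in("scene","top"):
    p=pickle.load(open(n+"0.pkl","rb"));meas(p,n)
    x=p["pixels"]
    c=x[160:350,140:460] if n=="scene" else x[150:335,205:515]
    cv2.imwrite(f"pics/{n}0c.png",cv2.resize(c[:,:,::-1],None,fx=2.5,fy=2.5,interpolation=cv2.INTER_CUBIC))
E
```

```text
scene turq px [281. 193.] centre 437.0 -128.1 size 58.8 81.0 ang 50.3
scene turq px [175. 212.] centre 514.3 -278.6 size 59.4 80.1 ang 33.5
scene turq px [247. 262.] centre 576.7 -137.8 size 110.7 80.5 ang 1.0
scene coral px [405. 293.] centre 574.0 101.0 size 77.6 109.3 ang 81.6
top turq px [383. 208.] centre 576.5 -137.7 size 107.7 78.3 ang 1.0
top turq px [468. 253.] centre 492.2 -285.7 size 57.5 80.5 ang 33.8
top turq px [384. 298.] centre 414.2 -134.3 size 57.7 79.9 ang 50.3
top coral px [248. 214.] centre 573.0 101.2 size 75.6 106.0 ang 81.8
```

View pics/top0c.png

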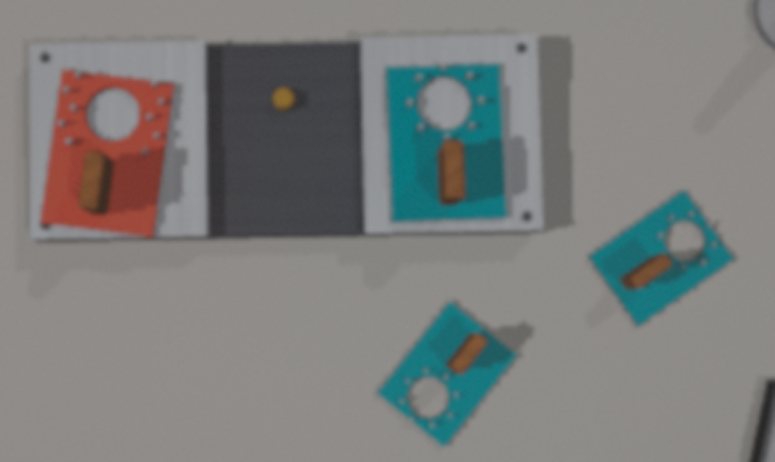

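View pics/scene0c.png

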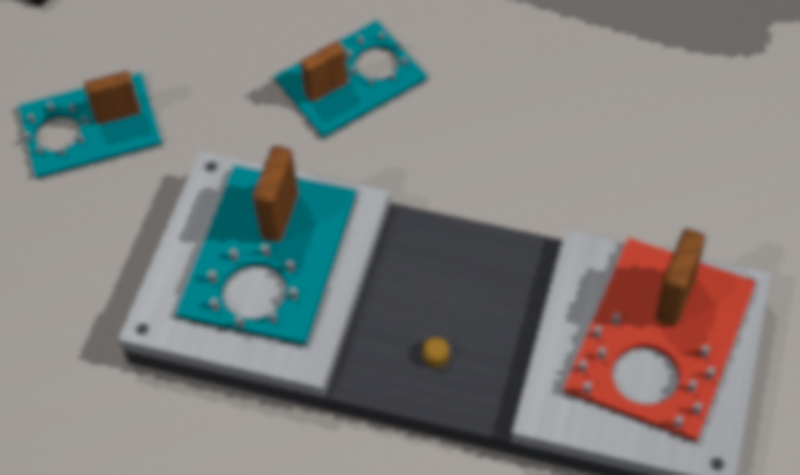

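The crop shows that only the deck template measures 110×80 mm; the other two are about 80×58 mm. That makes the deck one the target. Next I'll locate the pin and the jig yaw.

Run:
```python
from h import *
for n in("scene","top"):
    p=pickle.load(open(n+"0.pkl","rb"));x=p["pixels"]
    h,s,v=cv2.split(cv2.cvtColor(x,cv2.COLOR_RGB2HSV))
    m=((h>8)&(h<30)&(s>110)&(v>80))
    W=np.zeros_like(m); 
    if n=="scene":W[290:312,300:330]=1
    else:W[178:200,308:330]=1
    ys,xs=np.nonzero(m&W);print(n,"pin",len(xs),xs.mean(),ys.mean(),xs.min(),xs.max(),ys.min(),ys.max(),ray(p,[[xs.mean(),ys.mean()]],29))
    # hole of turquoise by light blob
    n_,l,st,c=cv2.connectedComponentsWithStats(((s<60)&(v>110)).astype(np.uint8),connectivity=4)
    for i in range(1,n_):
        if 80<st[i,4]<900: 
            w=ray(p,[c[i]],36)[0]
            if 560<w[0]<640 and -200<w[1]<160: print("hole",c[i].round(1),st[i],w.round(1))
    # grip top: wood
    ys,xs=None,None
    if n=="top":
        # jig lines via bright deck boundary
        g=((s<60)&(v>140)).astype(np.uint8)
        print("channel edges",[ (r,[int(k) for k in np.nonzero(np.diff((v[r,280:360]>105).astype(int)))[0]+280]) for r in (172,185,200,215,230,240)])
p=pickle.load(open("top0.pkl","rb"))
print(ray(p,[[216.5,167],[420,164],[217.5,246],[422,243]],30).round(1))
```

```text
scene pin 99 314.1515151515151 300.010101010101 309 319 295 305 [[612.88669373 -23.33590529]]
hole [241.1 276.8] [229 267  25  22 395] [ 606.  -136.9]
hole [397.4 310. ] [385 299  26  22 423] [602.4  96.8]
top pin 61 318.0 189.0 314 322 185 193 [[610.92288132 -23.68002742]]
hole [382.3 190.9] [372 181  21  21 337] [ 604.1 -137.3]
hole [250.1 195.3] [240 185  21  21 326] [600.7  96.5]
channel edges [(172, [286, 348]), (185, [286, 316, 319, 349]), (200, [287, 349]), (215, [287, 349]), (230, [287, 349]), (240, [287, 350])]
[[ 654.   157.3]
 [ 652.3 -206.2]
 [ 512.2  155.7]
 [ 511.1 -205.3]]
```

```bash
python3 -m handwheel '[[[0,0,-0.1],[0,0,0],1],[[0,0,-0.1],[0,0,0],1],[[0,0,-0.08],[0,0,0],1],[[0,0,0],[-36,19,0],1],[[0,0,0],[-36,19,0],1],[[0,0,0],[-36,19,0],1],[[0,0,0],[-36,19,0],1],[[0,0,0],[-36,19,0],1],[[0,0,0],[-36,19,0],1],[[0,0,0],[-36,19,0],1]]'
cat >> h.py <<'E'
def go(x,y,z,A):
    from workcell import ctrl
    from scipy.spatial.transform import Rotation as Ro
    o=ctrl.get_obs();R=Ro.from_rotvec(o["orientation"]);a=np.radians(A)
    T=Ro.from_matrix(np.array([[np.cos(a),np.sin(a),0],[np.sin(a),-np.cos(a),0],[0,0,-1]]))
    print("t",round(o["t"],2),"pos",o["ee_pos"].round(1),"w",round(o["width"],1),"F",o["ft_force"].round(1),"q6",o["qpos"][5].round(2))
    print("turn",(R.inv()*T).as_rotvec().round(3),"shift",R.inv().apply(np.array([x,y,z])-o["ee_pos"]).round(1))
E
python3 -c "
from h import *
go(551.6,-138.2,150,91)"
```

```text
t: 1.33
ee_pos: [305.4, 354.2, 230.0]
orientation: [-2.176, -2.262, -0.009]
ft_force: [0.6, -0.6, 0.1]
width: 88.1
t 1.33 pos [305.4 354.2 230. ] w 88.1 F [ 0.6 -0.6  0.1] q6 -0.78
turn [ 0.002 -0.006  0.022] shift [-502.1  226.7   77.3]
```

```bash
python3 -m handwheel '[[[0,0,0.02],[-37,17,3],1],[[0,0,0],[-37,17,3],1],[[0,0,0],[-37,17,3],1],[[0,0,0],[-37,17,3],1],[[0,0,0],[-37,17,3],1],[[0,0,0],[-37,17,3],1],[[0,0,0],[-37,17,3],1],[[0,0,0],[-37,17,3],1],[[0,0,0],[-37,17,3],1],[[0,0,0],[-37,17,3],1]]'; python3 -c "
from h import *
go(551.6,-138.2,150,91)"
```

```text
t: 2.17
ee_pos: [485.8, -20.8, 201.6]
orientation: [2.199, 2.242, 0.026]
ft_force: [0.9, -0.1, 0.6]
width: 88.0
t 2.17 pos [485.8 -20.8 201.6] w 88.0 F [ 0.9 -0.1  0.6] q6 -1.67
turn [ 0.013 -0.011  0.002] shift [-119.2   62.8   51.2]
```

```bash
python3 -m handwheel '[[[0.01,-0.01,0],[-30,16,8],1],[[0,0,0],[-30,16,8],1],[[0,0,0],[-30,16,8],1],[[0,0,0],[-20,10,8],1],[[0,0,0],[-8,5,8],1],[[0,0,0],[0,0,6],1],[[0,0,0],[0,0,0],1],[[0,0,0],[0,0,0],1],[[0,0,0],[0,0,0],1],[[0,0,0],[0,0,0],1]]'
python3 - <<'E'
from h import *
from workcell import ctrl
go(551.6,-138.2,55,91)
for n in("scene","top"):
    p=ctrl.get_image(n);pickle.dump(p,open(n+"1.pkl","wb"))
    cv2.imwrite(f"pics/{n}1.png",p["pixels"][:,:,::-1])
    R=cv2.Rodrigues(p["rvec"])[0]
    for d in ctrl.spot_point(p,"turquoise_handle")[:3]:
        print(n,round(d["score"],2),(R.T@(np.array(d["position"])-np.array(p["tvec"]).ravel())).round(1))
E
```

```text
t: 3.0
ee_pos: [555.1, -148.5, 154.0]
orientation: [2.205, 2.232, 0.006]
ft_force: [0.8, -0.4, -0.3]
width: 87.8
t 3.0 pos [ 555.1 -148.5  154. ] w 87.8 F [ 0.8 -0.4 -0.3] q6 -1.87
turn [ 0.006  0.    -0.005] shift [10.3 -3.9 98.9]
scene 0.96 [ 554.1 -136.6   60.9]
scene 0.84 [ 486.2 -281.7   24.9]
scene 0.79 [ 423.1 -148.2   22.5]
```

View pics/scene1.png

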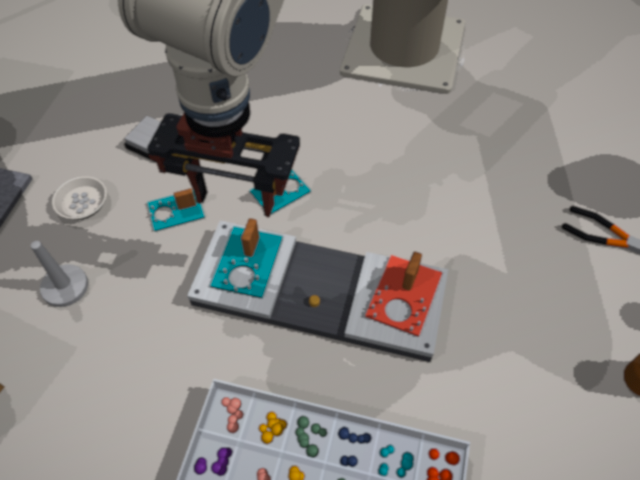

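The gripper hangs above the deck, with its fingers at (200,190) and (268,200) and the grip at (250,238) still upright. I'll correct sideways and then lower.

```bash
python3 -m handwheel '[[[0.006,0,0],[6,-2,0],1],[[0,0,0],[4,-2,10],1],[[0,0,0],[0,0,15],1],[[0,0,0],[0,0,15],1],[[0,0,0],[0,0,15],1],[[0,0,0],[0,0,15],1],[[0,0,0],[0,0,10],1],[[0,0,0],[0,0,5],1],[[0,0,0],[0,0,2],1],[[0,0,0],[0,0,0],1]]'; python3 -c "
from h import *
go(551.6,-138.2,55,91)"
```

```text
t: 4.03
ee_pos: [550.4, -134.8, 61.7]
orientation: [2.205, 2.236, 0.001]
ft_force: [-1.2, 0.2, 0.5]
width: 87.7
t 4.03 pos [ 550.4 -134.8   61.7] w 87.7 F [-1.2  0.2  0.5] q6 -1.85
turn [ 0.001  0.001 -0.003] shift [-3.4  1.1  6.7]
```

```bash
python3 -m handwheel '[[[0,0,0],[-3,1,4],1],[[0,0,0],[0,0,3],1],[[0,0,0],[0,0,0],0.5],[[0,0,0],[0,0,0],0.3],[[0,0,0],[0,0,0],0],[[0,0,0],[0,0,0],0],[[0,0,0],[0,0,0],0],[[0,0,0],[0,0,0],0],[[0,0,0],[0,0,0],0],[[0,0,0],[0,0,0],0]]'
python3 - <<'E'
from h import *
from workcell import ctrl
for i in range(3):
    p=ctrl.get_image("top"); go(551.6,-138.2,55,91)
cv2.imwrite("pics/top2.png",p["pixels"][:,:,::-1])
p=ctrl.get_image("scene");cv2.imwrite("pics/scene2.png",p["pixels"][150:350,140:460,::-1].repeat(2,0).repeat(2,1))
E
```

```text
t: 4.87
ee_pos: [553.9, -138.9, 57.2]
orientation: [2.201, 2.232, 0.005]
ft_force: [0.4, 0.4, 0.5]
width: 37.6
t 4.92 pos [ 553.9 -138.8   57.2] w 34.2 F [ 0.1  1.2 -0. ] q6 -1.85
turn [ 0.007  0.002 -0.004] shift [ 0.7 -2.3  2.2]
t 4.97 pos [ 553.8 -138.9   57.1] w 29.9 F [ 0.1 -0.6 -0. ] q6 -1.85
turn [ 0.007  0.002 -0.004] shift [ 0.7 -2.2  2.1]
t 5.02 pos [ 553.8 -138.8   57.1] w 25.9 F [0.7 0.3 0. ] q6 -1.85
turn [ 0.007  0.002 -0.004] shift [ 0.7 -2.2  2.1]
```

View pics/scene2.png

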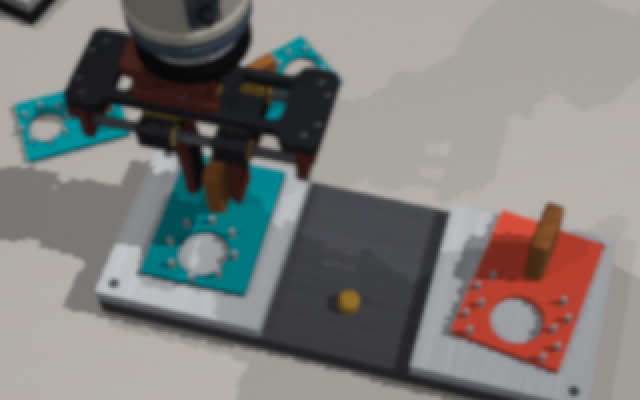

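The fingers straddle the grip at (215,185) in the crop and are still closing. I'll let them finish.

```bash
python3 -m handwheel '[[[0,0,0],[0,0,0],0],[[0,0,0],[0,0,0],0],[[0,0,0],[0,0,0],0],[[0,0,0],[0,0,0],0],[[0,0,0],[0,0,0],0],[[0,0,0],[0,0,0],0],[[0,0,0],[0,0,0],0],[[0,0,0],[0,0,0],0],[[0,0,0],[0,0,0],0],[[0,0,0],[0,0,0],0]]'
python3 - <<'E'
from h import *
from workcell import ctrl
go(553.8,-138.8,57,91)
R=[]
for n in("scene","top"):
    p=ctrl.get_image(n);meas(p,n)
E
```

```text
t: 5.9
ee_pos: [553.6, -138.6, 57.1]
orientation: [2.202, 2.233, 0.005]
ft_force: [-1.2, 0.7, 0.2]
width: 14.1
t 5.9 pos [ 553.6 -138.6   57.1] w 14.1 F [-1.2  0.7  0.2] q6 -1.85
turn [ 0.006  0.002 -0.004] shift [-0.2  0.2  0.1]
scene turq px [172. 213.] centre 514.2 -278.4 size 59.4 80.6 ang 33.5
scene turq px [247. 264.] centre 576.7 -139.1 size 110.9 79.8 ang 0.6
scene coral px [396. 265.] centre 531.1 82.2 size 27.7 29.3 ang 82.4
scene coral px [408. 300.] centre 574.2 100.8 size 77.7 109.7 ang 81.6
top coral px [247. 214.] centre 572.8 100.9 size 75.8 105.8 ang 81.7
```

```bash
python3 -m handwheel '[[[0,0,0],[2,0,-0.7],0],[[0,0,0],[6,0.5,0],0],[[0,0,0],[8,0.6,0],0],[[0,0,0],[8,0.6,0],0],[[0,0,0],[8,0.6,0],0],[[0,0,0],[8,0.6,0],0],[[0,0,0],[8,0.6,0],0],[[0,0,0],[6,0.6,0],0],[[0,0,0],[2,0,0],0],[[0,0,0],[0,0,0],0]]'
python3 - <<'E'
from h import *
from workcell import ctrl
go(559.6,-23.8,57.5,91)
for n in("scene",):
    p=ctrl.get_image(n);meas(p,n)
    cv2.imwrite("pics/scene3.png",p["pixels"][150:350,140:460,::-1].repeat(2,0).repeat(2,1))
E
```

```text
t: 6.83
ee_pos: [556.8, -75.3, 57.1]
orientation: [2.201, 2.234, 0.004]
ft_force: [-0.5, -0.1, -1.2]
width: 14.0
t 6.83 pos [556.8 -75.3  57.1] w 14.0 F [-0.5 -0.1 -1.2] q6 -1.74
turn [ 0.005  0.002 -0.002] shift [51.5  3.6 -0.5]
scene turq px [175. 212.] centre 514.3 -278.6 size 59.4 80.1 ang 33.5
scene turq px [287. 275.] centre 580.5 -74.6 size 113.0 82.4 ang 0.8
scene coral px [405. 294.] centre 574.2 100.8 size 77.7 109.7 ang 81.6
```

View pics/scene3.png

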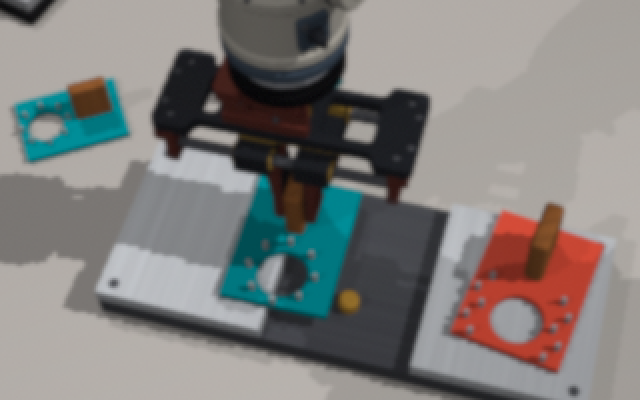

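The template has slid half-way: the hole is at (283,272) in the crop, spanning the deck edge, with the pin at (348,300) beside it. It is level and the coral plate has not moved. I'll continue.

```bash
python3 -m handwheel '[[[0,0,0],[3,0.3,-0.5],0],[[0,0,0],[6,0.5,0],0],[[0,0,0],[7,0.5,0],0],[[0,0,0],[7,0.5,0],0],[[0,0,0],[7,0.5,0],0],[[0,0,0],[7,0.5,0],0],[[0,0,0],[6,0.5,0],0],[[0,0,0],[3,0.3,0],0],[[0,0,0],[1,0,0],0],[[0,0,0],[0,0,0],0]]'
python3 - <<'E'
from h import *
from workcell import ctrl
go(559.6,-23.8,57.5,91)
for n in("scene","top"):
    p=ctrl.get_image(n);meas(p,n)
    cv2.imwrite(f"pics/{n}4.png",p["pixels"][150:350,140:460,::-1].repeat(2,0).repeat(2,1))
E
```

```text
t: 7.72
ee_pos: [559.4, -23.4, 57.2]
orientation: [2.202, 2.235, 0.003]
ft_force: [0.1, 0.2, -1.6]
width: 13.8
t 7.72 pos [559.4 -23.4  57.2] w 13.8 F [ 0.1  0.2 -1.6] q6 -1.65
turn [ 0.004  0.002 -0.003] shift [-0.4  0.2 -0.3]
scene turq px [175. 212.] centre 514.3 -278.6 size 59.4 80.1 ang 33.5
scene turq px [319. 284.] centre 582.9 -23.8 size 113.3 82.6 ang 0.8
scene coral px [405. 293.] centre 574.1 100.8 size 77.7 109.5 ang 81.6
top turq px [468. 253.] centre 492.3 -285.7 size 57.5 80.5 ang 33.8
top turq px [390. 296.] centre 415.4 -135.3 size 57.7 76.8 ang 50.2
top coral px [233. 211.] centre 575.8 121.9 size 35.7 106.8 ang 79.6
```

View pics/scene4.png

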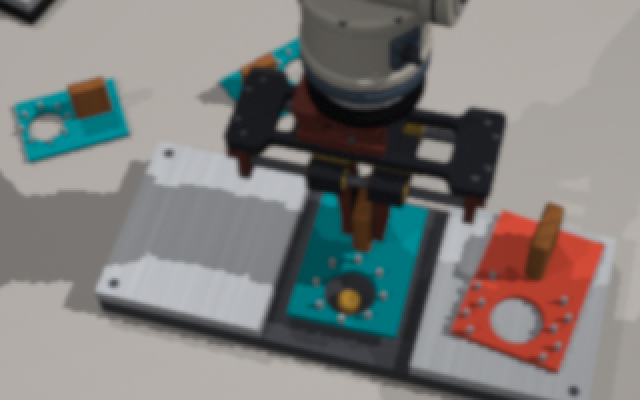

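View pics/top4.png

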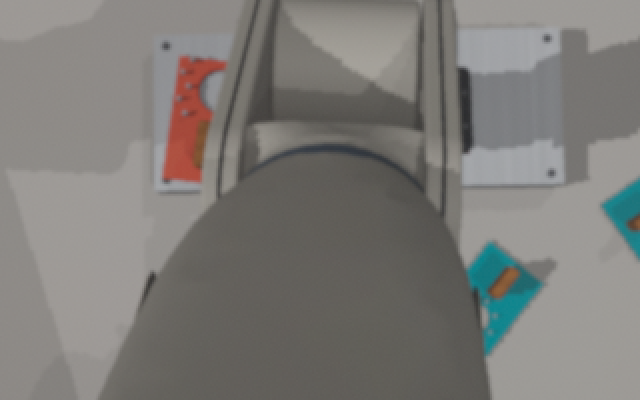

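The pin shows inside the hole at (348,300) in the crop. The plate is level and clear of the coral plate. I'll check the centring numerically.

Run:
```python
from h import *
from workcell import ctrl
p=ctrl.get_image("scene");x=p["pixels"]
c=x[275:325,275:350,::-1];cv2.imwrite("pics/scene5.png",cv2.resize(c,None,fx=8,fy=8,interpolation=cv2.INTER_CUBIC))
h,s,v=cv2.split(cv2.cvtColor(x,cv2.COLOR_RGB2HSV))
m=((h>80)&(h<98)&(s>120)).astype(np.uint8)
cs,hi=cv2.findContours(m,cv2.RETR_CCOMP,cv2.CHAIN_APPROX_NONE)
for k,q in enumerate(cs):
    if hi[0][k][3]>=0 and cv2.contourArea(q)>150:
        M=cv2.moments(q);u=[M["m10"]/M["m00"],M["m01"]/M["m00"]];print(u,cv2.contourArea(q),ray(p,[u],36))
```

```text
[314.46019629225736, 297.5394402035623] 458.5 [[612.47684834 -22.86769498]]
[162.76491228070174, 213.45192982456138] 237.5 [[ 526.68386691 -294.89542511]]
```

View pics/scene5.png

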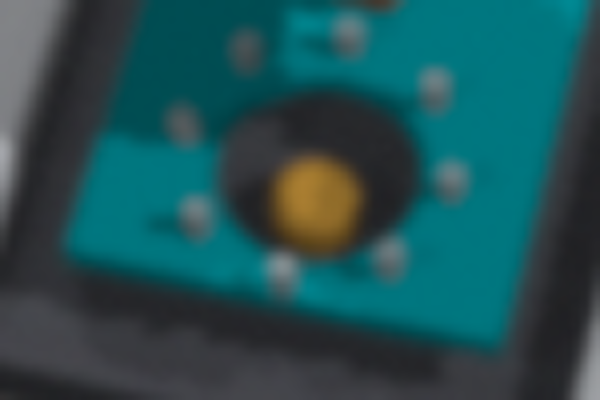

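The hole centre at (314,297.5) maps to (612,-23). The pin is at (611–613,-23.5), so they agree to about 2 mm. I'll release.

```bash
python3 -m handwheel '[[[0,0,0],[0,0,0],1],[[0,0,0],[0,0,0],1],[[0,0,0],[0,0,0],1],[[0,0,0],[0,0,0],1],[[0,0,0],[0,0,0],1],[[0,0,0],[0,0,0],1],[[0,0,0],[0,0,0],1],[[0,0,0],[0,0,0],1],[[0,0,0],[0,0,0],1],[[0,0,0],[0,0,0],1]]'
python3 - <<'E'
from h import *
from workcell import ctrl
p=ctrl.get_image("scene");meas(p,"s",24)
cv2.imwrite("pics/scene6.png",p["pixels"][150:350,140:460,::-1].repeat(2,0).repeat(2,1))
E
```

```text
t: 8.7
ee_pos: [560.6, -25.5, 58.2]
orientation: [2.204, 2.23, 0.005]
ft_force: [-0.2, -1.1, -0.9]
width: 77.3
s turq px [175. 212.] centre 506.6 -284.3 size 60.4 81.3 ang 33.6
s turq px [318. 286.] centre 582.0 -24.9 size 114.0 82.6 ang 0.8
s coral px [405. 293.] centre 574.3 100.8 size 77.8 109.7 ang 81.7
```

View pics/scene6.png

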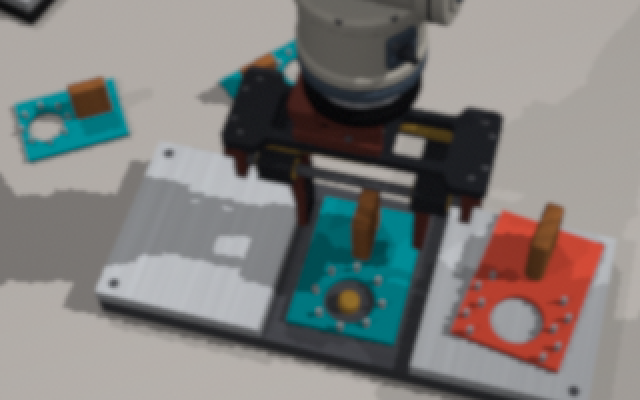

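The plate has dropped. The pin at (348,299) is centred in the hole, the grip is upright at (366,222) and the fingers are clear. I'll retreat straight up.

```bash
python3 -m handwheel '[[[0,0,0],[0,0,-4],1],[[0,0,0],[0,0,-8],1],[[0,0,0],[0,0,-15],1],[[0,0,0],[0,0,-15],1],[[0,0,0],[0,0,-20],1],[[0,0,0],[0,0,-20],1],[[0,0,0],[0,0,-20],1],[[0,0,0],[0,0,-15],1],[[0,0,0],[0,0,0],1],[[0,0,0],[0,0,0],1]]'
python3 - <<'E'
from h import *
from workcell import ctrl
p=ctrl.get_image("scene");meas(p,"s",24)
cv2.imwrite("pics/scene7.png",p["pixels"][150:350,140:460,::-1].repeat(2,0).repeat(2,1))
R=cv2.Rodrigues(p["rvec"])[0]
for q in("turquoise_handle","turquoise_hole","pin","coral_handle"):
  for d in ctrl.spot_point(p,q)[:3]:
    print(q,round(d["score"],2),(R.T@(np.array(d["position"])-np.array(p["tvec"]).ravel())).round(1))
x=p["pixels"];h,s,v=cv2.split(cv2.cvtColor(x,cv2.COLOR_RGB2HSV))
m=((h>80)&(h<98)&(s>120)).astype(np.uint8)
cs,hi=cv2.findContours(m,cv2.RETR_CCOMP,cv2.CHAIN_APPROX_NONE)
for k,q in enumerate(cs):
    if hi[0][k][3]>=0 and cv2.contourArea(q)>150:
        M=cv2.moments(q);u=[M["m10"]/M["m00"],M["m01"]/M["m00"]];print(u,ray(p,[u],24))
E
```

```text
t: 9.58
ee_pos: [559.2, -25.0, 184.7]
orientation: [2.204, 2.23, 0.006]
ft_force: [0.7, 0.3, -0.3]
width: 87.9
s turq px [267. 201.] centre 446.7 -147.0 size 59.6 33.8 ang 50.3
s turq px [175. 212.] centre 506.6 -284.3 size 60.3 81.3 ang 33.5
s turq px [319. 286.] centre 582.1 -24.9 size 114.0 83.0 ang 0.5
s coral px [405. 293.] centre 574.2 101.0 size 77.5 109.7 ang 81.6
turquoise_handle 0.9 [558.2 -21.9  47.1]
turquoise_handle 0.9 [ 425.2 -149.    19.4]
turquoise_handle 0.65 [ 486.6 -281.9   25.2]
turquoise_hole 0.94 [ 500.4 -315.4   -0.7]
turquoise_hole 0.9 [606.4 -24.8  18.3]
turquoise_hole 0.8 [ 397.4 -122.1   -1.2]
pin 0.83 [610.8 -25.4  29.3]
coral_handle 0.98 [544.9 107.1  62.7]
[314.30646332607114, 301.21060275962236] [[612.1756722  -23.37426367]]
[162.76912280701754, 213.38526315789474] [[ 519.04173912 -300.89784833]]
```

View pics/scene7.png

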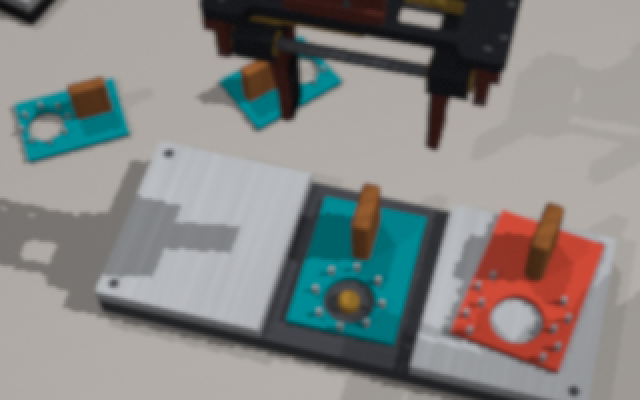

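The turquoise plate lies flat in the channel around the pin at (348,299). The handle height of 47 mm and hole height of 18 mm match a plate on the floor. The coral plate is unmoved and the gripper is clear.

```bash
python3 -c "
from workcell import ctrl
print(ctrl.close_job())"
```

```text
the job is handed in; nothing more can be done
None
```

I pinched the large turquoise template by its grip, slid it about 115 mm along the deck to the pin and let go. It dropped around the pin, I backed the gripper straight up, and I handed the job in at about 9.7 s; no verdict is reported.

Last checks, from the scene camera:
- **Fit on the pin:** the hole and pin centres are within about 2 mm by pixels, and the network's own points are about 4 mm apart.
- **Height:** the hole's underside reads about 18 mm and the grip's centre about 47 mm, as expected for a plate on the channel floor. The plate looks flat in the picture, though I did not measure its tilt.
- **Coral template:** the plate measures within 1 mm of where it started.
- **Gripper:** it is clear and touching nothing.

Some measurements disagreed or were missing:
- **Plate size:** the turquoise plate measured about 3 mm too large (114 x 83 mm) over the dark channel. I put this down to edge blur.
- **Top camera:** the arm blocked its view of the pin and channel at the placing, so the fit was checked by the scene camera only.

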